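Square the red microplate into the corner stop

ROBOT

A 6-joint arm with a two-finger parallel gripper is mounted at the origin on the work surface. World frame = base frame: x ahead of the robot, y to its left, z up, the work surface at z = 0. Lengths are in m, angles in rad, forces in N, time in s.
With the tool pointing down it reaches from about 0.35 to 0.975 m from the base axis. Payload 7.1 kg.
Tool frame: the origin (TCP) lies midway between the tips of the shut fingers; the grasp point (between the pads) lies 19 mm behind it; y points along the fingers, x is the direction in which the jaws open and shut, and the axes are right-handed (so a half turn about y gives the same grasp; the last joint's range is limited). The gripper opens to 88 mm and grips with 3 to 60 N. Pads are 20 mm wide; open, the fingers measure 115 mm over their backs; the gripper's body (75 mm by 178 mm) begins 61 mm behind the grasp point.
Start: joints at [1.168, 0.423, 1.63, -0, 1.089, -0.019], TCP at [0.234, 0.58, 0.199] pointing down, gripper open.
Joint ranges: [-3, 3], [-0.9, 2.11], [0.09, 2.58], [-1.31, 4.45], [0.11, 2.69], [-2.54, 2.54]. Speed limits (rad/s): [2.39, 2.39, 3.01, 3.14, 3.14, 3.14].

INTERFACE

Orientations are given as a unit quaternion [w, x, y, z].
In Python, from bench import manip, viewer, workorder gives the robot as it stands.
- The arm moves only by the shell command python3 -m pendant 'ROWS' [OPENING] [FORCE]. ROWS is JSON, a list of rows, each a list of 2 entries, a list of its own where there are three numbers: the shift along the world's x, y, z in m, then the turn, a rotation vector about the world's x, y, z in rad. In form: [[[x, y, z], [wx, wy, wz]], ...]. A call has 1 to 5 rows; each row is the pose to reach, as a shift and turn from the pose commanded when the call began; what a row does not reach only later rows make up. A row lasts 1/12 s, in which the tool goes at most 41.7 mm and 7.16 degrees, less where a joint would pass 70% of its speed; a pose out of reach is approached as far as the arm can. A call with a gripper value outside its range is refused whole. OPENING is the opening, from 0 (shut) to 1 (fully open), set as the call begins (- or left out, the last holds). The fingers move at their own pace and stop on an object; FORCE is the grip in N (left out, the last holds). Time passes only in rows, so rows that repeat a pose let the fingers close. It gives the time, the measured TCP pose, the force and the opening at its end, in the units of the state.
- manip.sense(): the state, without advancing time (a new reading comes with each control period).
- viewer.grab_frame(name): name is "scene" or "side" or "wrist"; returns (picture, depth): 400x640x3 uint8, blue, green, red; 400x640 float32, m along the optical axis (not along the pixel's ray), 0 where there is no reading.
- viewer.get_calibration(name): a dict with "fx", "fy", "cx", "cy" (pixels), "R" (3x3) and "t" (3): a world point X has camera coordinates R X + t. Camera axes: x right, y down, z forward; pixel columns grow to the right and rows downward; lengths in m; the calibration is good to about 2 mm. A picture is of the moment at which its call begins: read the wrist's pose just before it. get_calibration takes no time and is no camera call; for the wrist camera it gives the pose at the moment of the call.
- workorder.close_job(): hands the job in, once; it reports no verdict.
The state is a dict: "t": time; "q": joint angles; "joint_velocities": joint speeds; "effort": joint torques, N m; "tool_pos": TCP position; "ee_rot": TCP orientation; "contact_force": force on the tool from outside, world axes, zero at the start; "moment": the same for the moment, N m; "opening": finger opening in m.
Only numpy, scipy, OpenCV 4.12 (cv2) and the standard library are available. Lean on these libraries where they do the work, as an engineer would, in place of code of your own. Each camera call takes 0.05 s, during which the arm holds its last target. There are 200 camera calls.

TASK

With the fingertips, push the microplate with the red wells along the bench into the dark blue L-shaped corner stop, until its long side lies flush against the longer fence and a short side flush against the shorter fence. Only push it: do not lift or tip it off the bench, and leave everything else on the bench where it stands.

Things in the scene. Friction and masses are not known exactly. Their poses are not given: they have to be found in the camera images.
- red_plate: the work: flat off-white microplate with 96 red wells, a solid block 86 mm along its x, 128 mm along its y, 15 mm high, about 0.12 kg, loose, sliding with ordinary friction. Origin: centre of its underside. It starts before the longer fence, clear of both fences, on their open side, skewed up to 0.45 rad; its axes point roughly as the stop's do
- corner_stop: dark blue metal L fixed to the bench, fences 14 mm thick, 18 mm high; no base plate. Origin: inside corner, on the bench. Longer fence: its face is the plane x = 0 of its frame, from y = 0 to -200 mm; shorter fence: the plane y = 0, from x = 0 to -120 mm. The plate belongs at negative x and y: seated, its centre is at x = -43, y = -64 mm, axes parallel. Place and yaw (-0.15 to 0.3 rad) vary
- empty_plate: the second microplate, same 86 x 128 x 15 mm size but with empty pale grey wells; bystander. Origin: centre of its underside
- tip_rack: blue box of yellow pipette tips, 82 (x) x 122 (y) x 59 mm high; bystander. Origin: centre of its underside
- amber_bottle: amber reagent bottle, 52 mm across, 105 mm high; bystander. Origin: centre of its underside
- white_jar: white jar with a green lid, 56 mm across, 55 mm high; bystander. Origin: centre of its underside
- tube_rack: orange rack of capped tubes, 60 (x) x 130 (y) x 40 mm high; bystander. Origin: centre of its underside
- pipette: grey eight-channel pipette lying on the bench, about 315 mm long along its own x (from -185 to +128 mm), head 115 mm wide, 30 mm high; bystander. Origin: on its underside, near the neck
- marker_pen: white marker pen with a blue cap lying along its own y, 130 mm long, 14 mm thick; bystander. Origin: centre of its underside

How it is judged:
At the end, for the whole second after the job is handed in: The red plate lies flat and still on the bench in the corner, its centre within 3 mm of the fully seated place across each fence, and parallel to the fences within 0.03 rad (x of red_plate in the frame of corner_stop between -0.046 and -0.04 m and y of red_plate in the frame of corner_stop between -0.067 and -0.061 m and angle between the y axis of red_plate and the y axis of corner_stop, either way round below 0.03 rad and angle between red_plate's own z axis and vertical below 0.03 rad and height (world z) of red_plate below 0.003 m and linear speed of red_plate below 0.01 m/s); the robot touches nothing.
It fails at once if the red plate is lifted (8 mm off the bench) or tipped (0.15 rad) (height (world z) of red_plate above 0.008 m or angle between red_plate's own z axis and vertical above 0.15 rad).
It fails at once if another thing on the bench is shoved more than 20 mm or knocked over (distance of any of empty_plate, tip_rack, amber_bottle, white_jar, tube_rack, pipette, marker_pen from where it was at the start of the episode above 0.02 m or angle between any of empty_plate, tip_rack, amber_bottle, white_jar, tube_rack, pipette, marker_pen's own z axis and vertical above 0.4 rad).
It also fails if it takes over 58 s, if anything falls off the work surface, if the arm or the gripper's body presses on something with over 40 N, if the wrist force passes 120 N, or if a joint passes its speed limit or range.

## Working session

There is one attempt and no reset: what is moved stays moved. The work goes in short steps, Python scripts to look and compute and a shell command to move; the robot and the scene stay as the last step left them, time stands still between calls to the robot, and variables do not carry over. Pictures are saved under pics/ and viewed, about 8 in all and at most 12, crops included, and the job is handed in when it is done.

```bash
mkdir -p pics; python3 - <<'E'
from bench import manip, viewer
import cv2,numpy as np
print(manip.sense())
a,d=viewer.grab_frame("scene"); cv2.imwrite("pics/s1.png",a); np.save("s1d.npy",d)
b,e=viewer.grab_frame("side"); cv2.imwrite("pics/b1.png",b); np.save("b1d.npy",e)
for n in("scene","side"):
    c=viewer.get_calibration(n); print(n,{k:np.round(v,3).tolist() for k,v in c.items()})
E
```

```text
{'t': 0.0, 'q': array([ 1.16800360e+00,  4.23813113e-01,  1.63068807e+00, -3.66539280e-05,
        1.08861794e+00, -1.89964394e-02]), 'joint_velocities': array([ 0.00138571, -0.00019163,  0.00015507, -0.00093158,  0.00110422,
        0.00122615]), 'effort': array([ 1.83376003e-03, -5.44626153e+01, -2.73664087e+01,  6.44447585e-02,
        2.27797253e-02, -3.44820296e-05]), 'tool_pos': array([0.233777 , 0.578988 , 0.1986198]), 'ee_rot': array([-0.58587681,  0.58648264,  0.39501878, -0.39591241]), 'contact_force': array([ 0.43533927, -0.44619993, -0.13947025]), 'moment': array([-0.04794204,  0.02232994,  0.05617097]), 'opening': 0.08782157247145274}
scene {'fx': 504.842, 'fy': 504.842, 'cx': 321.794, 'cy': 194.096, 'R': [[-0.436, 0.9, 0.018], [0.482, 0.25, -0.84], [-0.76, -0.357, -0.543]], 't': [0.215, -0.258, 2.195]}
side {'fx': 419.166, 'fy': 419.166, 'cx': 320.771, 'cy': 212.239, 'R': [[-0.998, -0.065, -0.019], [-0.031, 0.691, -0.722], [0.06, -0.72, -0.692]], 't': [0.587, 0.041, 1.118]}
```

View pics/s1.png

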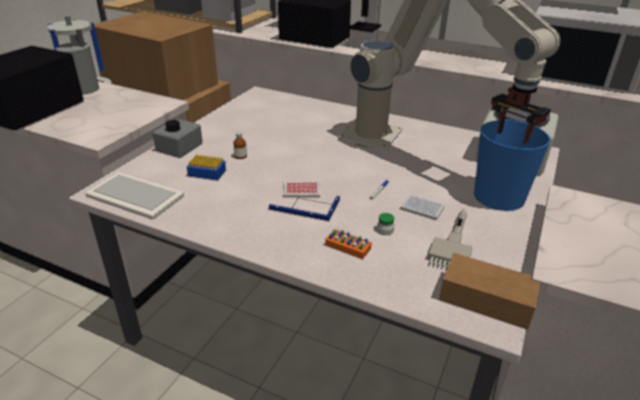

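The scene view shows the red plate at about (301,189), the L stop with its corner at about (335,215), the pen at (380,189) and the jar at (386,222). The arm is at the right, near a blue bin.

View pics/b1.png

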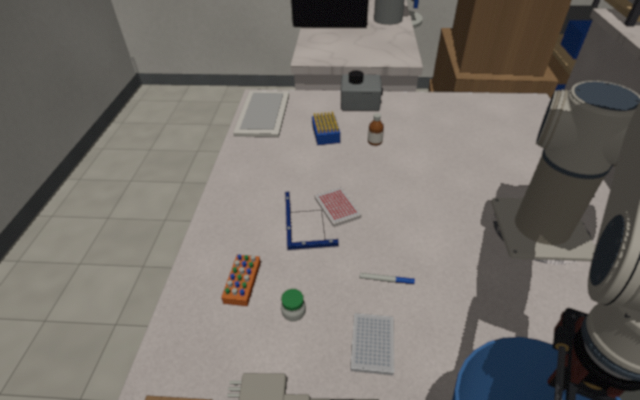

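```bash
cat > h.py <<'E'
import numpy as np
from bench import viewer
def ray(n,uv,z,c=None):
    c=c or viewer.get_calibration(n); R=np.array(c["R"]);t=np.array(c["t"])
    o=-R.T@t
    d=np.array([[(u-c["cx"])/c["fx"],(v-c["cy"])/c["fy"],1] for u,v in uv])@R
    return o+d*((z-o[2])/d[:,2])[:,None]
def proj(n,P,c=None):
    c=c or viewer.get_calibration(n); X=np.atleast_2d(P)@np.array(c["R"]).T+np.array(c["t"])
    return np.c_[X[:,0]/X[:,2]*c["fx"]+c["cx"],X[:,1]/X[:,2]*c["fy"]+c["cy"]]
def pts(n,d,c=None):
    c=c or viewer.get_calibration(n); v,u=np.mgrid[:400,:640]
    X=np.stack([(u-c["cx"])/c["fx"]*d,(v-c["cy"])/c["fy"]*d,d],-1)
    return (X-np.array(c["t"]))@np.array(c["R"])
E
python3 - <<'E'
from h import *
import cv2
a=cv2.imread("pics/b1.png")
cv2.imwrite("pics/b1c.png",cv2.resize(a[175:260,270:420],None,fx=5,fy=5,interpolation=cv2.INTER_CUBIC))
P=pts("scene",np.load("s1d.npy"))
# bin top
m=(P[...,2]>.05)&(P[...,2]<.5); 
b=a; 
s=cv2.imread("pics/s1.png"); 
sub=np.zeros_like(m); sub[125:205,478:548]=1
bl=(s[...,0].astype(int)-s[...,2]>40)
q=P[sub&m&bl]; print("bin",q.min(0),q.max(0),np.percentile(q,[5,95],axis=0))
for nm,uv,z in [("pen",[(362,277),(413,281)],.007),("jar",[(292,297)],.055),("tube",[(235,258),(258,262),(247,302),(224,298)],.04),("tiprack",[(326,125)],.05),("bottle",[(376,135)],.05),("empty",[(374,343)],.015)]: print(nm,ray("side",uv,z).round(3)[:,:2].tolist())
E
```

```text
bin [-0.01299826  0.47778314  0.05002404] [0.37931052 0.6880021  0.25539025] [[0.15973709 0.50229304 0.06705935]
 [0.36445088 0.66986357 0.24479188]]
pen [[0.476, 0.193], [0.356, 0.199]]
jar [[0.63, 0.292]]
tube [[0.783, 0.177], [0.725, 0.187], [0.73, 0.3], [0.783, 0.292]]
tiprack [[0.596, -0.405]]
bottle [[0.43, -0.351]]
empty [[0.453, 0.369]]
```

View pics/b1c.png

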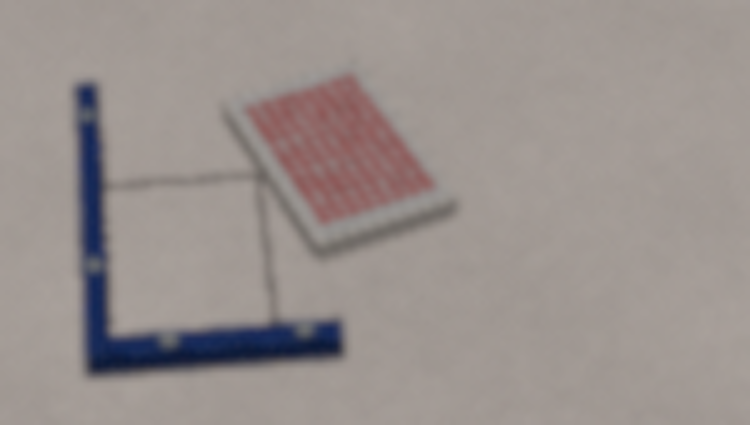

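```bash
python3 - <<'E'
from h import *
f=lambda L:[(270+(x+.5)/5-.5,175+(y+.5)/5-.5) for x,y in L]
print("stop top outer: far end outer/inner, corner outer, short end inner/outer");print(ray("side",f([(77,85),(97,85),(86,365),(341,322),(341,350)]),.018).round(4)[:,:2].tolist())
print("floor seat lines: corner, on fence",ray("side",f([(260,178),(105,186),(275,322)]),0).round(4)[:,:2].tolist())
p=ray("side",f([(224,104),(352,70),(457,203),(322,245)]),.015)[:,:2];print(p.round(4).tolist(),p.mean(0))
print([np.linalg.norm(p[i]-p[i-1]).round(4) for i in range(4)])
E
```

```text
stop top outer: far end outer/inner, corner outer, short end inner/outer
[[0.6978, -0.0958], [0.6861, -0.0963], [0.6659, 0.1187], [0.5383, 0.0831], [0.5376, 0.1024]]
floor seat lines: corner, on fence [[0.5882, -0.0412], [0.675, -0.0308], [0.5734, 0.0683]]
[[0.6116, -0.0863], [0.539, -0.1195], [0.4783, -0.0105], [0.5505, 0.025]] [ 0.54485835 -0.04780295]
[np.float64(0.127), np.float64(0.0798), np.float64(0.1247), np.float64(0.0805)]
```

```bash
python3 -m pendant '[[[0,0,0.04],[0,0,0]],[[0,0,0.08],[0,0,0]],[[0,0,0.12],[0,0,0]],[[0,0,0.15],[0,0,0]]]' 0
```

```text
t: 0.43
tool_pos: [0.2342, 0.5799, 0.3525]
ee_rot: [0.587, -0.586, -0.396, 0.395]
contact_force: [0.5, 1.4, 0.0]
opening: 0.0644
```

```bash
python3 -m pendant '[[[0.015,-0.036,0],[0,0,0.03]],[[0.03,-0.072,0],[0,0,0.06]],[[0.045,-0.108,0],[0,0,0.1]],[[0.06,-0.144,0],[0,0,0.14]],[[0.075,-0.18,0],[0,0,0.18]]]' 1
python3 -m pendant '[[[0.015,-0.036,0],[0,0,0.03]],[[0.03,-0.072,0],[0,0,0.06]],[[0.045,-0.108,0],[0,0,0.1]],[[0.06,-0.144,0],[0,0,0.14]],[[0.075,-0.18,0],[0,0,0.18]]]'
python3 -m pendant '[[[0.015,-0.036,0],[0,0,0.03]],[[0.03,-0.072,0],[0,0,0.06]],[[0.045,-0.108,0],[0,0,0.1]],[[0.06,-0.144,0],[0,0,0.13]],[[0.075,-0.18,0],[0,0,0.15]]]'
python3 -m pendant '[[[0.015,-0.03,-0.02],[0,0,0]],[[0.03,-0.06,-0.03],[0,0,0]],[[0.03,-0.06,-0.03],[0,0,0]],[[0.03,-0.06,-0.03],[0,0,0]]]'
python3 - <<'E'
from h import *
from bench import manip
import cv2,pickle
s=manip.sense(); c=viewer.get_calibration("wrist"); a,d=viewer.grab_frame("wrist")
cv2.imwrite("pics/w1.png",a); np.save("w1d.npy",d); pickle.dump(c,open("w1.pkl","wb"))
print(s["tool_pos"],s["q"])
E
```

```text
t: 0.85
tool_pos: [0.309, 0.3976, 0.349]
ee_rot: [-0.548, 0.548, 0.447, -0.447]
contact_force: [0.4, 0.1, 0.2]
opening: 0.0873
t: 1.27
tool_pos: [0.384, 0.2176, 0.3493]
ee_rot: [-0.505, 0.505, 0.495, -0.495]
contact_force: [0.8, 0.4, -0.5]
opening: 0.0879
t: 1.68
tool_pos: [0.4591, 0.0375, 0.3493]
ee_rot: [0.467, -0.467, -0.531, 0.531]
contact_force: [0.8, 0.6, -0.3]
opening: 0.0877
t: 2.02
tool_pos: [0.4887, -0.0217, 0.3183]
ee_rot: [0.469, -0.468, -0.529, 0.53]
contact_force: [-0.4, 0.1, -0.4]
opening: 0.0878
[ 0.48867029 -0.02171065  0.31827615] [-6.88351542e-02  9.21049865e-02  1.78906876e+00  1.63569651e-04
  1.26295840e+00 -1.76262782e+00]
```

View pics/w1.png

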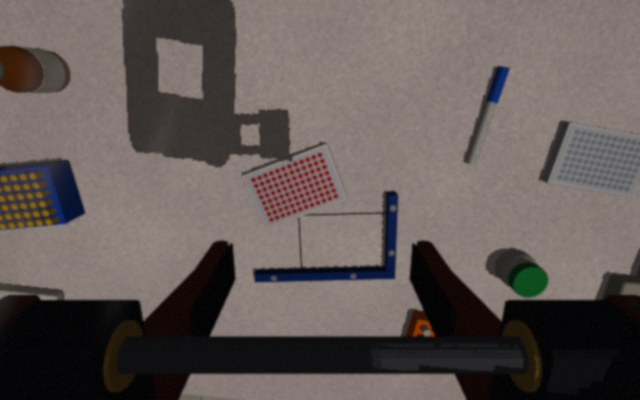

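The wrist view shows the whole plate (about 243–345, 145–222) and the stop (inside corner at about (387,269)). I'll enlarge it to measure.

```bash
python3 - <<'E'
import cv2
a=cv2.imread("pics/w1.png")
cv2.imwrite("pics/w1c.png",cv2.resize(a[140:285,235:405],None,fx=4,fy=4,interpolation=cv2.INTER_CUBIC))
E
```

```text
(no output)
```

View pics/w1c.png

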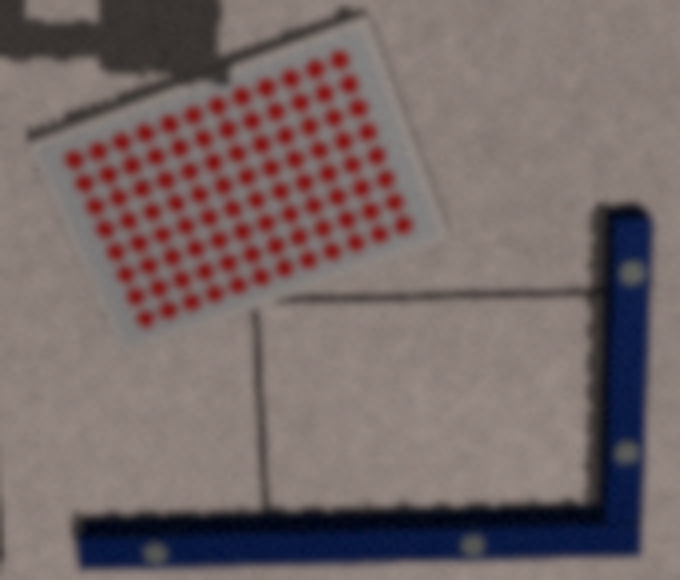

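```bash
python3 - <<'E'
from h import *
import pickle
c=pickle.load(open("w1.pkl","rb"))
f=lambda L:[(235+(x+.5)/4-.5,140+(y+.5)/4-.5) for x,y in L]
g=lambda L,z:ray("wrist",f(L),z,c)[:,:2]
w=g([(73,159),(340,60),(404,226),(146,320)],.015); 
d=lambda v:np.arctan2(-v[0],v[1]); 
P=w.mean(0);print("plate",P,"yaw",d(w[1]-w[0]),d(w[2]-w[3]),[np.linalg.norm(w[i]-w[i-1]).round(4) for i in range(4)])
o=g([(80,566),(638,552),(650,212)],.018);i=g([(80,533),(604,519),(610,212)],.018)
l=g([(254,297),(600,291),(266,508)],0)
for L in(o,i): print(L.round(4).tolist(),d(L[1]-L[0]),np.arctan2(*(L[1]-L[2])[::-1]),)
y=.13
print("line yaw",d(l[1]-l[0]),np.arctan2(*(l[2]-l[0])[::-1]))
for y in(.12,.135,.15):
  R=np.array([[np.cos(y),-np.sin(y)],[np.sin(y),np.cos(y)]])
  print(y,"corner by outer",o[1]-R@[.014,.014],"inner",i[1],"by lines",l[0]+R@[.086,.128]," plate rel",(P-i[1])@R)
E
```

```text
plate [ 0.54463174 -0.05269034] yaw 0.47984121282578845 0.4872444489783855 [np.float64(0.0642), np.float64(0.0996), np.float64(0.0634), np.float64(0.0995)]
[[0.6973, -0.0982], [0.6656, 0.1111], [0.533, 0.091]] 0.15050734435365082 0.1505131585064064
[[0.6833, -0.0992], [0.6534, 0.0959], [0.5347, 0.0771]] 0.1521181280358709 0.1573985060007121
line yaw 0.14077238817501622 0.15646648669874635
0.12 corner by outer [0.65335371 0.09554907] inner [0.65341772 0.09591429] by lines [0.65800887 0.09315524]  plate rel [-0.12579345 -0.13451295]
0.135 corner by outer [0.6535887  0.09536748] inner [0.65341772 0.09591429] by lines [0.65594044 0.09419062]  plate rel [-0.12779691 -0.13261099]
0.15 corner by outer [0.6538264  0.09518943] inner [0.65341772 0.09591429] by lines [0.65385672 0.09519486]  plate rel [-0.12977163 -0.13067919]
```

```bash
python3 -m pendant '[[[-0.019,-0.025,-0.02],[0,0,0.03]],[[-0.037,-0.05,-0.04],[0,0,0.03]],[[-0.037,-0.05,-0.08],[0,0,0.03]],[[-0.037,-0.05,-0.12],[0,0,0.03]],[[-0.037,-0.05,-0.16],[0,0,0.03]]]' 0.68
python3 -m pendant '[[[0,0,-0.035],[0,0,0]],[[0,0,-0.07],[0,0,0]],[[0,0,-0.1],[0,0,0]],[[0,0,-0.12],[0,0,0]],[[0,0,-0.13],[0,0,0]]]'
python3 -m pendant '[[[0,0,-0.01],[0,0,0]],[[0,0,-0.02],[0,0,0]],[[0,0,-0.02],[0,0,0]]]'
python3 - <<'E'
from h import *
import cv2
b,e=viewer.grab_frame("side");cv2.imwrite("pics/b2.png",cv2.resize(b[160:270,260:430],None,fx=4,fy=4,interpolation=cv2.INTER_CUBIC))
E
```

```text
t: 2.48
tool_pos: [0.4523, -0.0696, 0.1594]
ee_rot: [-0.458, 0.46, 0.538, -0.537]
contact_force: [0.7, 1.3, 0.1]
opening: 0.0606
t: 2.9
tool_pos: [0.4507, -0.0689, 0.0276]
ee_rot: [0.46, -0.458, -0.537, 0.538]
contact_force: [-0.7, -0.2, 0.9]
opening: 0.0599
t: 3.15
tool_pos: [0.452, -0.07, 0.0088]
ee_rot: [0.459, -0.459, -0.538, 0.538]
contact_force: [-0.6, -0.9, 0.8]
opening: 0.0597
```

View pics/b2.png

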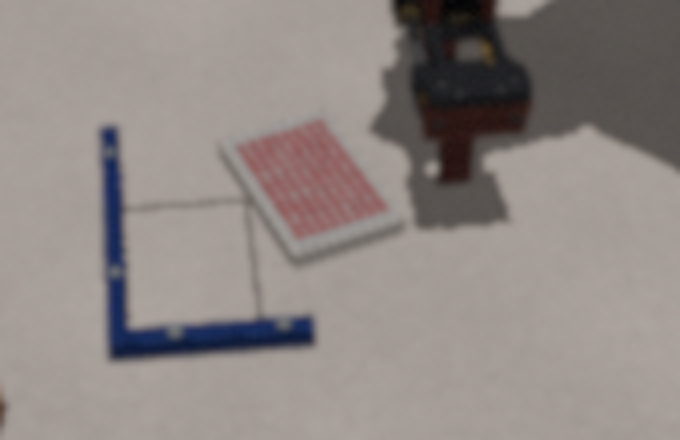

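```bash
python3 -m pendant '[[[0.0055,0.0008,-0.001],[0,0,0]],[[0.011,0.0016,-0.002],[0,0,0]],[[0.0165,0.0025,-0.002],[0,0,0]],[[0.022,0.0033,-0.002],[0,0,0]],[[0.0247,0.0037,-0.002],[0,0,0]]]'
for i in 1 2 3; do python3 -m pendant '[[[0.005,0.0007,0],[0,0,0]],[[0.01,0.0015,0],[0,0,0]],[[0.015,0.0022,0],[0,0,0]],[[0.02,0.003,0],[0,0,0]],[[0.0247,0.0037,0],[0,0,0]]]'; done
python3 - <<'E'
from h import *
import cv2
b,e=viewer.grab_frame("side");cv2.imwrite("pics/b3.png",cv2.resize(b[160:270,260:430],None,fx=4,fy=4,interpolation=cv2.INTER_CUBIC))
E
```

```text
t: 3.62
tool_pos: [0.4784, -0.0668, 0.0079]
ee_rot: [-0.459, 0.46, 0.538, -0.537]
contact_force: [-0.1, -0.2, -0.2]
opening: 0.0599
t: 4.03
tool_pos: [0.5019, -0.063, 0.0074]
ee_rot: [-0.459, 0.459, 0.537, -0.537]
contact_force: [0.2, 0.2, 0.4]
opening: 0.06
t: 4.45
tool_pos: [0.5266, -0.0593, 0.0074]
ee_rot: [-0.459, 0.459, 0.537, -0.537]
contact_force: [0.4, 0.3, 0.0]
opening: 0.0598
t: 4.87
tool_pos: [0.5513, -0.0556, 0.0074]
ee_rot: [-0.459, 0.459, 0.537, -0.537]
contact_force: [0.4, 0.3, -0.3]
opening: 0.0598
```

View pics/b3.png

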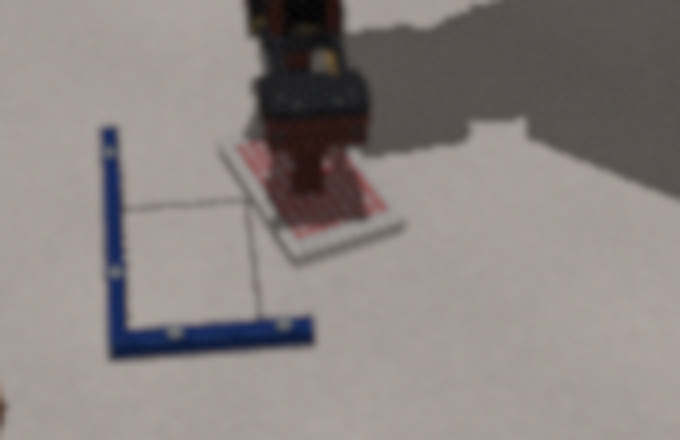

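The plate hasn't moved and I felt no force: with the fingers open, their tips sit higher than the shut-finger TCP, so they passed over it. I'll retreat and feel for the bench.

```bash
python3 -m pendant '[[[0,0,0.015],[0,0,0]],[[-0.025,-0.0037,0.02],[0,0,0]],[[-0.05,-0.0075,0.02],[0,0,0]],[[-0.075,-0.011,0.02],[0,0,0]],[[-0.099,-0.015,0.02],[0,0,0]]]'
python3 -m pendant '[[[0,0,-0.01],[0,0,0]],[[0,0,-0.02],[0,0,0]],[[0,0,-0.022],[0,0,0]],[[0,0,-0.024],[0,0,0]],[[0,0,-0.024],[0,0,0]]]'
python3 -m pendant '[[[0,0,-0.001],[0,0,0]],[[0,0,-0.002],[0,0,0]],[[0,0,-0.002],[0,0,0]]]'
```

```text
t: 5.33
tool_pos: [0.4506, -0.0707, 0.0275]
ee_rot: [-0.459, 0.459, 0.538, -0.538]
contact_force: [0.1, 0.2, -0.1]
opening: 0.0598
t: 5.75
tool_pos: [0.4527, -0.0706, 0.0028]
ee_rot: [0.459, -0.459, -0.538, 0.538]
contact_force: [0.5, 0.6, 0.5]
opening: 0.0594
t: 6.0
tool_pos: [0.4521, -0.0706, 0.0013]
ee_rot: [-0.459, 0.459, 0.538, -0.537]
contact_force: [-0.1, -0.2, 0.4]
opening: 0.0595
```

```bash
for i in 1 2 3; do python3 -m pendant '[[[0,0,-0.001],[0,0,0]],[[0,0,-0.002],[0,0,0]],[[0,0,-0.002],[0,0,0]]]' | grep -E "tool|cont"; done
```

```text
tool_pos: [0.4517, -0.0706, -0.0007]
contact_force: [-0.9, -1.0, 0.4]
tool_pos: [0.4517, -0.0707, -0.0028]
contact_force: [-0.2, -0.2, 0.7]
tool_pos: [0.4517, -0.0707, -0.0048]
contact_force: [1.1, 0.2, 0.4]
```

```bash
for i in 1 2; do python3 -m pendant '[[[0,0,-0.001],[0,0,0]],[[0,0,-0.002],[0,0,0]],[[0,0,-0.002],[0,0,0]]]' | grep -E "tool|cont"; done
```

```text
tool_pos: [0.4517, -0.0707, -0.0068]
contact_force: [-0.3, 0.4, -0.2]
tool_pos: [0.4517, -0.0707, -0.0088]
contact_force: [0.6, 0.0, -0.1]
```

```bash
python3 -m pendant '[[[0,0,-0.001],[0,0,0]],[[0,0,-0.0015],[0,0,0]],[[0,0,-0.0015],[0,0,0]]]' | grep -E "tool|cont"
python3 - <<'E'
from h import *
import cv2
b,e=viewer.grab_frame("side");P=pts("side",e)
m=(abs(P[...,0]-.45)<.05)&(abs(P[...,1]+.07)<.09)&(P[...,2]<.3)
Q=P[m];dark=b.max(-1)[m]<75
for lo in(-.14,-.1,-.06,-.02): 
  k=dark&(Q[:,1]>lo)&(Q[:,1]<lo+.04)&(Q[:,2]>.005); print(lo,k.sum(),np.sort(Q[k][:,2])[:8].round(3))
cv2.imwrite("pics/b4.png",cv2.resize(b[150:250,320:460],None,fx=5,fy=5,interpolation=cv2.INTER_CUBIC))
E
```

```text
tool_pos: [0.4517, -0.0707, -0.0102]
contact_force: [0.4, -0.6, 0.7]
-0.14 79 [0.013 0.065 0.065 0.067 0.068 0.069 0.07  0.071]
-0.1 145 [0.067 0.067 0.074 0.075 0.077 0.081 0.094 0.102]
-0.06 840 [0.014 0.014 0.015 0.015 0.015 0.016 0.016 0.017]
-0.02 524 [0.092 0.092 0.093 0.093 0.093 0.093 0.093 0.094]
```

View pics/b4.png

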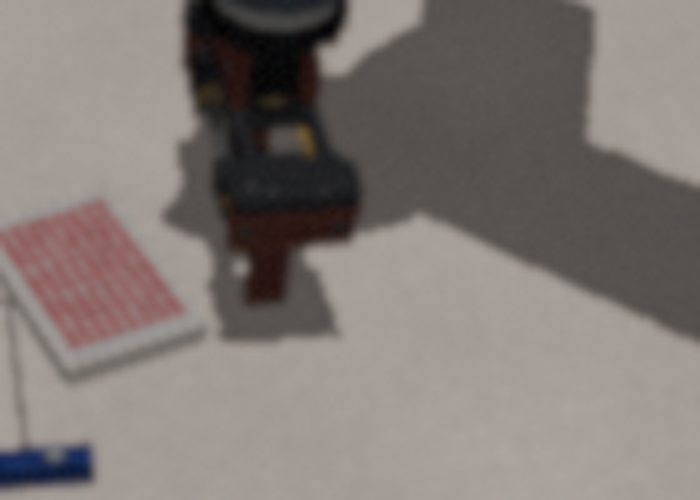

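```bash
for i in 1 2 3; do python3 -m pendant '[[[0,0,-0.001],[0,0,0]],[[0,0,-0.002],[0,0,0]],[[0,0,-0.002],[0,0,0]]]' | grep -E "tool|cont"; done
python3 - <<'E'
from h import *
b,e=viewer.grab_frame("side");P=pts("side",e)
m=(abs(P[...,0]-.45)<.05)&(abs(P[...,1]+.05)<.09)&(P[...,2]<.3)
k=m&(b[...,2]>b[...,0]+15)&(b.max(-1)<110)
q=P[k&(P[...,1]>-.045)];print(np.sort(q[:,2])[:12].round(4))
E
```

```text
tool_pos: [0.4517, -0.0707, -0.0123]
contact_force: [-0.4, 0.2, 0.2]
tool_pos: [0.4517, -0.0707, -0.0143]
contact_force: [0.1, 0.2, 0.3]
tool_pos: [0.4517, -0.0706, -0.0163]
contact_force: [0.2, 0.5, 0.2]
[0.0111 0.0116 0.0121 0.0129 0.0135 0.0138 0.0156 0.0157 0.0165 0.017
 0.0183 0.0192]
```

```bash
for i in 1 2 3 ; do python3 -m pendant '[[[0,0,-0.001],[0,0,0]],[[0,0,-0.0015],[0,0,0]],[[0,0,-0.0015],[0,0,0]]]' | grep -E "tool|cont"; done
```

```text
tool_pos: [0.4518, -0.0707, -0.0177]
contact_force: [0.3, 0.0, -0.2]
tool_pos: [0.4517, -0.0707, -0.0192]
contact_force: [0.0, -0.0, -1.4]
tool_pos: [0.4518, -0.0707, -0.0207]
contact_force: [-0.8, -0.2, -0.5]
```

```bash
python3 -m pendant '[[[0.0055,0.0008,0],[0,0,0]],[[0.011,0.0016,0],[0,0,0]],[[0.0165,0.0025,0],[0,0,0]],[[0.022,0.0033,0],[0,0,0]],[[0.0247,0.0037,0],[0,0,0]]]' | grep -E "tool|cont"
python3 -m pendant '[[[0.005,0.0007,0],[0,0,0]],[[0.01,0.0015,0],[0,0,0]],[[0.015,0.0022,0],[0,0,0]],[[0.02,0.003,0],[0,0,0]],[[0.0247,0.0037,0],[0,0,0]]]'
python3 - <<'E'
from h import *
import cv2
b,e=viewer.grab_frame("side");cv2.imwrite("pics/b5.png",cv2.resize(b[160:270,260:430],None,fx=4,fy=4,interpolation=cv2.INTER_CUBIC))
E
```

```text
tool_pos: [0.4778, -0.0669, -0.0205]
contact_force: [0.3, 0.3, 0.8]
t: 9.93
tool_pos: [0.5017, -0.0632, -0.0206]
ee_rot: [-0.459, 0.459, 0.538, -0.538]
contact_force: [-0.6, 0.7, 0.3]
opening: 0.0596
```

View pics/b5.png

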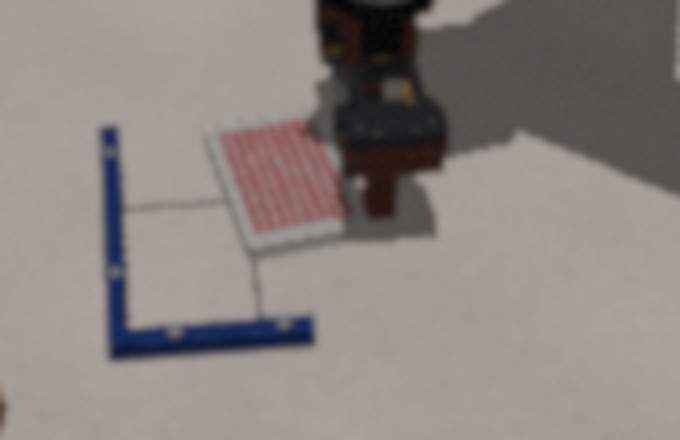

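Pushing works now: the plate has turned nearly parallel (front edge from (210,135) to (250,250)). From here I'll track the red wells by code.

```bash
for i in 1 2; do python3 -m pendant '[[[0.005,0.0007,0],[0,0,0]],[[0.01,0.0015,0],[0,0,0]],[[0.015,0.0022,0],[0,0,0]],[[0.02,0.003,0],[0,0,0]],[[0.0247,0.0037,0],[0,0,0]]]'| grep -E "tool|cont"; done
cat > m.py <<'E'
from h import *
import cv2,sys
from bench import manip
C=np.array([.6538,.0953]);R=np.array([[np.cos(.15),-np.sin(.15)],[np.sin(.15),np.cos(.15)]])
s=manip.sense();print("t",s["t"],"tool in stop frame",((s["tool_pos"][:2]-C)@R).round(4))
for n in ("scene","side","wrist"):
    c=viewer.get_calibration(n);b,_=viewer.grab_frame(n)
    x=b.astype(int);m=((x[...,2]-x[...,1]>35)&(x[...,2]-x[...,0]>25)).astype(np.uint8)
    if n=="side": pass
    pr=proj(n,np.r_[C+R@[-.06,-.09],.015],c)[0]
    v,u=np.nonzero(m)
    W=ray(n,np.c_[u,v],.015,c)[:,:2]; L=(W-C)@R
    k=(L[:,0]>-.25)&(L[:,0]<.01)&(L[:,1]>-.25)&(L[:,1]<.02)
    if k.sum()<50: print(n,"few",k.sum());continue
    r=cv2.minAreaRect((L[k]*1000).astype(np.float32));print(n,k.sum(),"centre mm",np.round(r[0],1),"size",np.round(r[1],1),"angle",round(r[2],2))
E
python3 m.py
```

```text
tool_pos: [0.5265, -0.0595, -0.0206]
contact_force: [-0.5, 0.1, -0.4]
tool_pos: [0.5512, -0.0558, -0.0206]
contact_force: [-0.7, -0.1, 1.0]
t 10.8167 tool in stop frame [-0.1241 -0.134 ]
scene 313 centre mm [ -74.3 -148.3] size [ 69.6 106.8] angle 2.16
side 369 centre mm [ -63.7 -144.1] size [ 60.6 101.1] angle 3.6
wrist 4497 centre mm [ -76.6 -137.7] size [51.5 94.1] angle 0.38
```

```bash
python3 -m pendant '[[[0.005,0.0007,0],[0,0,0]],[[0.01,0.0015,0],[0,0,0]],[[0.015,0.0022,0],[0,0,0]],[[0.02,0.003,0],[0,0,0]],[[0.0237,0.0036,0],[0,0,0]]]'| grep -E "tool|cont"; for i in 1 2 3; do python3 -m pendant '[[[0.001,0.00015,0],[0,0,0]],[[0.002,0.0003,0],[0,0,0]],[[0.002,0.0003,0],[0,0,0]]]'| grep -E "tool|cont"; done; python3 m.py
```

```text
tool_pos: [0.5751, -0.0522, -0.0206]
contact_force: [-0.7, 0.1, 1.1]
tool_pos: [0.5765, -0.0519, -0.0206]
contact_force: [0.2, 0.3, 1.4]
tool_pos: [0.5784, -0.0517, -0.0206]
contact_force: [0.0, -0.4, 0.2]
tool_pos: [0.58, -0.0513, -0.0207]
contact_force: [-2.6, 0.2, 1.1]
t 12.1333 tool in stop frame [-0.0949 -0.1339]
scene 327 centre mm [ -45.1 -148.3] size [106.3  69.2] angle 89.34
side 375 centre mm [ -37.6 -144.6] size [ 61.1 100.6] angle 0.23
wrist 4523 centre mm [ -47.6 -137.6] size [53.9 93.5] angle 0.33
```

Contact with the fence is starting. I'll press a little more.

```bash
for i in 1 2; do python3 -m pendant '[[[0.001,0.00015,0],[0,0,0]],[[0.002,0.0003,0],[0,0,0]],[[0.002,0.0003,0],[0,0,0]]]'| grep -E "tool|cont"; done; python3 m.py
```

```text
tool_pos: [0.58, -0.0511, -0.0209]
contact_force: [-7.3, -2.0, 6.0]
tool_pos: [0.58, -0.0509, -0.0211]
contact_force: [-12.6, -2.5, 9.5]
t 12.7833 tool in stop frame [-0.0948 -0.1336]
scene 318 centre mm [ -44.1 -149.2] size [ 70.1 105.5] angle 1.71
side 354 centre mm [ -37.5 -144.8] size [ 60.8 101.1] angle 0.39
wrist 4571 centre mm [ -48.7 -120. ] size [ 52.  128.4] angle 0.21
```

```bash
python3 -m pendant '[[[-0.01,-0.0015,0],[0,0,0]],[[-0.025,-0.0037,0],[0,0,0]],[[-0.025,-0.0037,0.03],[0,0,0]],[[-0.025,-0.0037,0.065],[0,0,0]],[[-0.025,-0.0037,0.09],[0,0,0]]]' | grep -E "tool|cont"
python3 m.py | grep -v scene
python3 -m pendant '[[[0.015,-0.02,0],[0,0,-0.12]],[[0.03,-0.04,0],[0,0,-0.24]],[[0.045,-0.06,0],[0,0,-0.36]],[[0.06,-0.08,0],[0,0,-0.48]],[[0.088,-0.104,0],[0,0,-0.6]]]' 0.45 | grep -E "tool|cont"
python3 -m pendant '[[[0,0,0],[0,0,-0.12]],[[0,0,0],[0,0,-0.24]],[[0,0,0],[0,0,-0.36]],[[0,0,0],[0,0,-0.48]],[[0,0,0],[0,0,-0.6]]]' | grep -E "tool|cont"
python3 -m pendant '[[[0,0,0],[0,0,-0.12]],[[0,0,-0.02],[0,0,-0.24]],[[0,0,-0.04],[0,0,-0.37]],[[0,0,-0.05],[0,0,-0.37]],[[0,0,-0.05],[0,0,-0.37]]]'
python3 m.py
```

```text
tool_pos: [0.56, -0.0546, 0.0712]
contact_force: [0.6, -0.7, 0.3]
t 13.35 tool in stop frame [-0.1151 -0.1342]
side 418 centre mm [ -40.2 -144.6] size [ 66.3 100.7] angle 0.39
wrist 5302 centre mm [ -40.2 -142.5] size [ 70.5 103.8] angle 0.42
tool_pos: [0.6452, -0.1586, 0.0672]
contact_force: [0.5, 1.2, -1.0]
tool_pos: [0.6465, -0.1584, 0.0673]
contact_force: [-0.8, 0.2, -0.1]
t: 14.75
tool_pos: [0.6446, -0.1577, 0.0154]
ee_rot: [0.706, -0.704, -0.055, 0.059]
contact_force: [-0.5, 0.8, -0.4]
opening: 0.0397
t 14.75 tool in stop frame [-0.0469 -0.2488]
scene 347 centre mm [ -44.4 -149. ] size [ 72.5 105.3] angle 0.51
side 417 centre mm [ -40.2 -144.8] size [ 66.3 101.1] angle 0.39
wrist 11013 centre mm [ -40.6 -162.1] size [70.6 70.3] angle 0.18
```

```bash
for i in 1 2 3 4 5 6; do python3 -m pendant '[[[0,0,-0.002],[0,0,0]],[[0,0,-0.004],[0,0,0]],[[0,0,-0.004],[0,0,0]]]' | grep -E "tool|cont"; done
```

```text
tool_pos: [0.6476, -0.1585, 0.0158]
contact_force: [-1.0, -0.0, -0.9]
tool_pos: [0.6471, -0.1584, 0.0111]
contact_force: [-0.4, 0.1, 0.2]
tool_pos: [0.647, -0.1584, 0.0068]
contact_force: [-0.3, 0.2, -0.0]
tool_pos: [0.647, -0.1584, 0.0029]
contact_force: [-0.2, 0.1, -0.8]
tool_pos: [0.647, -0.1584, -0.0011]
contact_force: [-0.3, -0.3, 0.1]
tool_pos: [0.647, -0.1584, -0.0051]
contact_force: [0.4, 0.1, 0.5]
```

```bash
for i in 1 2 3 4; do python3 -m pendant '[[[0,0,-0.001],[0,0,0]],[[0,0,-0.002],[0,0,0]],[[0,0,-0.002],[0,0,0]]]' | grep -E "tool|cont"; done
python3 - <<'E'
from h import *
b,e=viewer.grab_frame("side");P=pts("side",e)
m=(abs(P[...,0]-.645)<.05)&(abs(P[...,1]+.15)<.04)&(P[...,2]<.1)
k=m&(b[...,2]>b[...,0]+15)&(b.max(-1)<110)
print(np.sort(P[k][:,2])[:15].round(4))
E
```

```text
tool_pos: [0.6472, -0.1585, -0.0068]
contact_force: [-0.1, -0.1, 1.0]
tool_pos: [0.6472, -0.1585, -0.0088]
contact_force: [-0.2, -0.8, 0.9]
tool_pos: [0.6472, -0.1585, -0.0108]
contact_force: [-0.4, -0.4, -0.1]
tool_pos: [0.6471, -0.1584, -0.0129]
contact_force: [-0.2, 1.5, 0.7]
[0.0096 0.0158 0.016  0.0191 0.0205 0.0215 0.0224 0.0242 0.0248 0.0251
 0.0264 0.0276 0.0292 0.0303 0.0313]
```

```bash
for i in 1 2 3; do python3 -m pendant '[[[0,0,-0.001],[0,0,0]],[[0,0,-0.0015],[0,0,0]],[[0,0,-0.0015],[0,0,0]]]' | grep -E "tool|cont"; done
```

```text
tool_pos: [0.6472, -0.1585, -0.0142]
contact_force: [-0.1, 0.1, -0.2]
tool_pos: [0.6472, -0.1585, -0.0158]
contact_force: [0.1, -0.1, -0.5]
tool_pos: [0.6472, -0.1585, -0.0173]
contact_force: [0.1, -0.0, -0.4]
```

```bash
for i in 1 2; do python3 -m pendant '[[[-0.0008,0.005,0],[0,0,0]],[[-0.0015,0.01,0],[0,0,0]],[[-0.0022,0.015,0],[0,0,0]],[[-0.003,0.02,0],[0,0,0]],[[-0.0037,0.0247,0],[0,0,0]]]'| grep -E "tool|cont"; done; python3 m.py
```

```text
tool_pos: [0.6435, -0.133, -0.0171]
contact_force: [0.3, -0.3, 0.1]
tool_pos: [0.6398, -0.1086, -0.0171]
contact_force: [-0.8, -2.1, 0.5]
t 19.0333 tool in stop frame [-0.0443 -0.1995]
scene 355 centre mm [ -44.1 -127.8] size [106.7  71.8] angle 89.92
side 448 centre mm [ -40.6 -122.6] size [ 67.2 101.2] angle 0.09
wrist 19396 centre mm [ -40.9 -129.9] size [70.8 92.3] angle 0.36
```

```bash
for i in 1 2; do python3 -m pendant '[[[-0.0008,0.005,0],[0,0,0]],[[-0.0015,0.01,0],[0,0,0]],[[-0.0022,0.015,0],[0,0,0]],[[-0.003,0.02,0],[0,0,0]],[[-0.0037,0.0247,0],[0,0,0]]]'| grep -E "tool|cont"; done; python3 m.py
for i in 1 2 3 4; do python3 -m pendant '[[[-0.00015,0.001,0],[0,0,0]],[[-0.0003,0.002,0],[0,0,0]],[[-0.0003,0.002,0],[0,0,0]]]'| grep -E "tool|cont"; done
```

```text
tool_pos: [0.6362, -0.0838, -0.0171]
contact_force: [0.5, -0.8, 0.3]
tool_pos: [0.6325, -0.0591, -0.0171]
contact_force: [-0.2, -1.3, 0.5]
t 20.0167 tool in stop frame [-0.0442 -0.1495]
scene 358 centre mm [-44.6 -77.7] size [ 70.7 105.7] angle 0.96
side 449 centre mm [-40.6 -72.6] size [100.   66.9] angle 89.84
wrist 19374 centre mm [ -46.1 -123.3] size [187.6  80.4] angle 83.0
tool_pos: [0.6321, -0.0577, -0.0172]
contact_force: [0.4, 0.6, -0.2]
tool_pos: [0.6318, -0.0556, -0.0172]
contact_force: [1.0, -0.1, -0.4]
tool_pos: [0.6316, -0.0535, -0.0171]
contact_force: [-0.2, 0.1, 0.3]
tool_pos: [0.6313, -0.0515, -0.0171]
contact_force: [-0.3, 0.8, -0.4]
```

```bash
for i in 1 2 3 ; do python3 -m pendant '[[[-0.00015,0.001,0],[0,0,0]],[[-0.0003,0.002,0],[0,0,0]],[[-0.0003,0.002,0],[0,0,0]]]'| grep -E "tool|cont"; done;python3 m.py
```

```text
tool_pos: [0.631, -0.0495, -0.0171]
contact_force: [-0.1, -0.6, 0.0]
tool_pos: [0.6307, -0.049, -0.0171]
contact_force: [-0.8, -7.5, -0.2]
tool_pos: [0.6305, -0.0488, -0.017]
contact_force: [-0.9, -16.1, 0.1]
t 21.9167 tool in stop frame [-0.0445 -0.139 ]
scene 356 centre mm [-45.5 -67.9] size [ 70.  104.8] angle 1.22
side 462 centre mm [-40.6 -63.6] size [ 67.5 101.8] angle 0.1
wrist 19538 centre mm [-41.2 -70.1] size [70.8 92.8] angle 0.38
```

```bash
python3 -m pendant '[[[0.0008,-0.005,0],[0,0,0]],[[0.003,-0.02,0],[0,0,0]],[[0.004,-0.03,0.02],[0,0,0]],[[0.004,-0.05,0.06],[0,0,0]],[[0.004,-0.07,0.1],[0,0,0]]]' | grep -E "tool|cont"
python3 -m pendant '[[[0,-0.02,0.035],[0,0,0]],[[0,-0.04,0.07],[0,0,0]],[[0,-0.06,0.1],[0,0,0]],[[0,-0.06,0.13],[0,0,0]],[[0,-0.06,0.13],[0,0,0]]]'
python3 m.py
python3 - <<'E'
from h import *
import cv2,pickle
c=viewer.get_calibration("wrist"); a,d=viewer.grab_frame("wrist");pickle.dump(c,open("w2.pkl","wb"));cv2.imwrite("pics/w2full.png",a)
p=proj("wrist",[.622,.025,.015],c)[0];print(p)
u,v=(p-[75,62]).astype(int).clip(0);print(u,v)
cv2.imwrite("pics/w2.png",cv2.resize(a[v:v+125,u:u+150],None,fx=4.8,fy=4.8,interpolation=cv2.INTER_CUBIC) if 0<p[0]<640 and 0<p[1]<400 else a)
E
```

```text
tool_pos: [0.6332, -0.1135, 0.077]
contact_force: [0.5, -0.8, 0.1]
t: 22.9
tool_pos: [0.6379, -0.1758, 0.2146]
ee_rot: [-0.704, 0.706, 0.058, -0.051]
contact_force: [2.0, -0.2, 1.1]
opening: 0.0392
t 22.9 tool in stop frame [-0.0563 -0.2656]
scene 357 centre mm [-45.5 -67.9] size [ 70.  104.8] angle 1.22
side 434 centre mm [-40.4 -63.5] size [ 67.  101.9] angle 0.31
wrist 752 centre mm [ -41.  -108.7] size [69.8 13.6] angle 0.36
[343.65691591 -45.00045489]
268 0
```

View pics/w2.png

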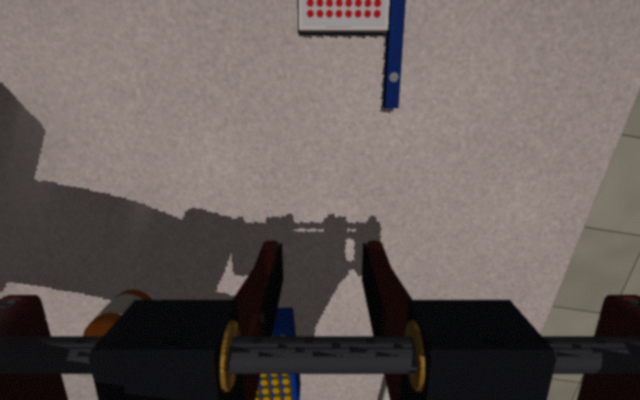

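The plate's end is flush beside the long fence at the top of the frame (300–400, 0–30), but the camera is too far back. I'll shift +y for the whole view.

```bash
python3 -m pendant '[[[0,0.03,0.02],[0,0,0]],[[0,0.06,0.04],[0,0,0]],[[0,0.09,0.05],[0,0,0]],[[0,0.11,0.05],[0,0,0]],[[0,0.11,0.05],[0,0,0]]]' | grep tool
python3 m.py
python3 - <<'E'
from h import *
import cv2,pickle
c=viewer.get_calibration("wrist"); a,d=viewer.grab_frame("wrist");pickle.dump(c,open("w2.pkl","wb"));cv2.imwrite("pics/w3full.png",a)
p=proj("wrist",[.622,.0,.015],c)[0];print(p)
u,v=(p-[80,75]).astype(int).clip(0);print(u,v)
cv2.imwrite("pics/w3.png",cv2.resize(a[v:v+150,u:u+160],None,fx=4,fy=4,interpolation=cv2.INTER_CUBIC))
E
```

```text
tool_pos: [0.6338, -0.0589, 0.2562]
t 23.5167 tool in stop frame [-0.0428 -0.1495]
scene 359 centre mm [-45.2 -67.2] size [ 70.  106.4] angle 0.45
side 437 centre mm [-40.4 -63.3] size [ 67.  101.6] angle 0.31
wrist 3456 centre mm [-41.4 -63.1] size [ 70.5 105.7] angle 0.41
[321.7370615  104.81613587]
241 29
```

View pics/w3.png

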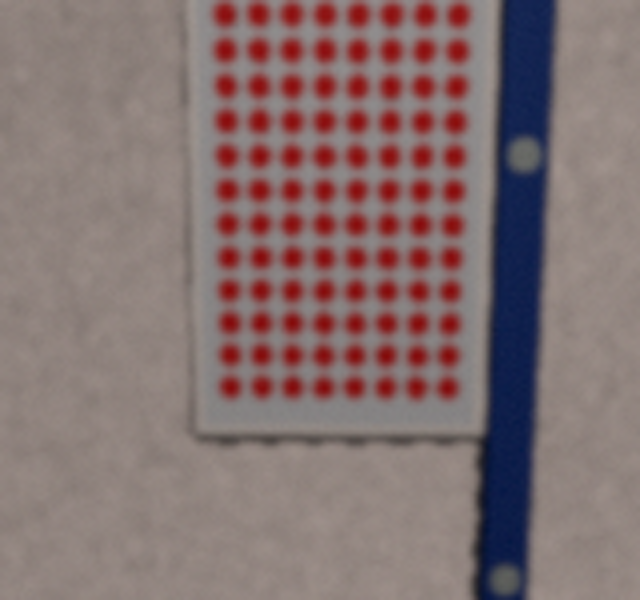

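The long side is flush against the fence: plate edge and fence run parallel along u≈490–500. Now I'll check the short fence in the same frame.

```bash
python3 - <<'E'
import cv2
a=cv2.imread("pics/w3full.png");cv2.imwrite("pics/w3d.png",cv2.resize(a[0:75,260:400],None,fx=5,fy=5,interpolation=cv2.INTER_CUBIC))
E
```

```text
(no output)
```

View pics/w3d.png

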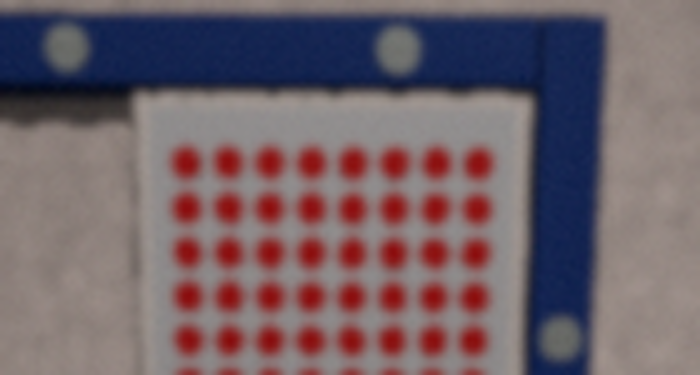

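Both sides are flush, with a gap of about 1 mm at most at the long fence near the corner. I'm handing in.

```bash
python3 -c "
from bench import workorder,manip
print(manip.sense()['contact_force']);print(workorder.close_job())"
```

```text
[1.15997657 0.13889538 0.00600398]
the job is handed in; nothing more can be done
None
```

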